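# Set the stop collar to the jar's height

### The job

Set the filling stand for the big ointment jar: spin the wide knurled collar up its threaded rod until the collar's top face is level with the top of the big jar's lid, then let go. Leave the small collar on the other stand as it is set, and do not shift the big jar.

Things in the scene. Friction and masses are not known exactly. Their poses are not given: they have to be found in the camera images.
- wide_collar (a point): Centre (on the axis, half-way up) of the wide knurled collar, the one to set: a plain metal ring 48 mm across, 22 mm high; its top face is 11 mm above this point. Turned counter-clockwise seen from above it rises 16 mm per radian; clockwise it sinks. It starts 10 to 24 mm too low. It turns against slight friction (0.1 N m) and stays where it is left; a gripper that turns it must rise with it.
- wide_rod_top (a point): Top of the wide collar's rod: upright, fixed, 20 mm thick, 88 mm above the worktop, with a steep quick-travel thread (100 mm per turn) that goes on about 12 mm past the wanted height, so the end stop is no guide. It stands in the middle of a fixed grey base plate 100 x 90 mm, 12 mm high (screw heads to 15 mm). Nothing taller stands within 75 mm of the rod's axis.
- big_lid_top (a point): centre of the top face of the lid of the big white ointment jar, 81 mm in diameter and 75 mm high, a loose jar on the worktop, about 120 mm from the wide collar's rod, behind it as the robot sees it. z up. The collar's top face is to be at the height of this point.
- small_collar (a point): centre of the small knurled collar, 31 mm across and 16 mm high, on a thinner threaded rod (14 mm) on an equal base plate; a lower white jar (68 mm wide, 50 mm high) stands behind it. Not to be changed. The two stands may be either way round, left or right.
Things that resemble listed ones, but are neither listed nor needed, are in the scene too. Leave any blue or pink look-alike of the part that bears big_lid_top alone.

How it is judged (in metres and radians):
At the end, for the whole second after the job is handed in: The wide collar's top face is level with the top of the big jar's lid to within 6 mm up or down (its centre 5 to 17 mm below the lid's top), with the collar let go (z of wide_collar in the frame of big_lid_top between -0.017 and -0.005 m); the robot touches nothing.
It fails at once if the small collar is shifted by more than 5 mm (distance of small_collar from where it was at the start of the episode above 0.005 m).
It fails at once if the big jar is shifted by more than 20 mm (distance of big_lid_top from where it was at the start of the episode above 0.02 m).
It also fails if it takes over 32 s, if anything falls off the work surface, if the arm or the gripper's body presses on something with over 40 N, if the wrist force passes 120 N, or if a joint passes its speed limit or range.

### The arm

A 6-joint arm with a two-finger parallel gripper is mounted at the origin on a cart in front of the work surface, level with it; the furniture and walls round the work are solid. World frame = base frame: x ahead of the robot, y to its left, z up, the work surface at z = 0. Lengths are in mm, angles in rad, forces in N, time in s.
With the tool pointing down it reaches from about 400 to 825 mm from the base axis. Payload 7 kg.
Tool frame: the origin (TCP) lies at the very end of the fingers, on their centre line; the grasp point (between the pads) lies 19 mm behind it; z points along the fingers, y is the line along which they close (so a half turn about z gives the same grasp; the last joint's range is limited). The gripper opens to 88 mm and grips with 3 to 60 N. Pads are 19 mm wide; open, the fingers measure 130 mm over their backs; the gripper's body (78 mm by 193 mm) begins 47 mm behind the grasp point.
Start: joints at [1.416, 0.359, 0.012, 0, -1.224, -0.288], TCP at [289.223, 609.873, 226.561] pointing down, gripper open.
Joint ranges: [-3.07, 3.07], [-1.43, 2.12], [-1.02, 1.25], [-3.03, 1.67], [-3.05, -0], [-3.03, 3.03]. Speed limits (rad/s): [2.39, 2.39, 3.01, 3.14, 3.14, 3.14].

### API

Orientations are given as a unit quaternion [x, y, z, w].
In Python, from plant import bot gives the robot as it stands. Calls block until the motion is done:
- bot.move_ptp(position, orientation): joint-space move of the TCP to a pose.
- bot.line_to(position, velocity=150, ori=None): straight line of the TCP; ori=None keeps the orientation; velocity is the mean speed in mm/s.
- bot.move_joints(angles): joint-space move.
- bot.move_gripper(opening, force=None): finger opening in mm; force is the grip in N (None keeps the last); returns when the fingers have stopped.
- bot.pause(seconds).
- bot.solve_ik(position, orientation): joint angles nearest the present ones, or None.
- bot.read_state(): the state.
- bot.camera(name): name is "scene" or "top"; returns the picture (480x640x3 uint8, red, green, blue); there is no depth.
- bot.get_calibration(name): a dict with "fx", "fy", "cx", "cy" (pixels), "view" (4x4, takes a point from world to camera coordinates). Camera axes: x right, y up, looking along -z (the intrinsics and any distortion apply to the point x, -y, -z); pixel columns grow to the right and rows downward; lengths in mm; the calibration is good to about 2 mm. A picture is of the moment at which its call begins. get_calibration takes no time and is no camera call.
A pose or a line that the arm cannot do raises bot.Unreachable and nothing moves.
- bot.close_job(): hands the job in; it is judged then, once.
The state is a dict: "t": time; "joint_pos": joint angles; "qvel": joint speeds; "tau": joint torques, N m; "tcp_pos": TCP position; "eef_rot": TCP orientation; "contact_force": force on the tool from outside, world axes, zero at the start; "moment": the same for the moment, N m; "width": finger opening in mm; "finger_force": force on a finger pad.
Only numpy, scipy, OpenCV 4.12 (cv2) and the standard library are available. Lean on these libraries where they do the work, as an engineer would, in place of code of your own. Each camera call takes 0.05 s, during which the arm holds its last target. There are 200 camera calls.

## Working session

There is one attempt and no reset: what is moved stays moved. The work goes in short steps, each a Python script; the robot and the scene stay as the last script left them, time stands still between calls to the robot, and variables do not carry over. Pictures are saved under pics/ and viewed, at most 10 in all, crops included, and the job is handed in when it is done.

```bash
mkdir -p pics; ls
python3 - <<'E'
from plant import bot
import cv2
for n in("scene","top"):
    cv2.imwrite(f"pics/{n}0.png",bot.camera(n)[:,:,::-1]); c=bot.get_calibration(n); print(n,c)
s=bot.read_state();print(s)
E
```

```text
pics
scene {'fx': 437.7400348556598, 'fy': 437.7400348556598, 'cx': 314.3764886856118, 'cy': 235.41143755857772, 'view': array([[-7.73704787e-01, -6.33345015e-01,  1.59685221e-02,
         2.23015167e+02],
       [ 4.77685703e-01, -5.66621182e-01,  6.71384245e-01,
        -4.87315232e+02],
       [-4.16169762e-01,  5.27081140e-01,  7.40937380e-01,
        -5.38562517e+02],
       [ 0.00000000e+00,  0.00000000e+00,  0.00000000e+00,
         1.00000000e+00]])}
top {'fx': 616.5769995266397, 'fy': 616.5769995266397, 'cx': 310.21241285206077, 'cy': 241.75349383356186, 'view': array([[ 3.78275139e-03, -9.99979982e-01, -5.07207302e-03,
        -3.17606427e+02],
       [ 9.96507212e-01,  3.34639392e-03,  8.34396715e-02,
        -5.38757011e+02],
       [-8.34210281e-02, -5.36998887e-03,  9.96499922e-01,
        -1.09437100e+03],
       [ 0.00000000e+00,  0.00000000e+00,  0.00000000e+00,
         1.00000000e+00]])}
{'t': 0.1, 'joint_pos': array([ 1.41610197e+00,  3.59296742e-01,  1.11419189e-02, -3.13995032e-04,
       -1.22409446e+00, -2.88090597e-01]), 'qvel': array([ 0.00182535, -0.00193341,  0.00261082,  0.00088943, -0.00134941,
       -0.00120504]), 'tau': array([-1.98749483e-03, -5.84162056e+01,  2.93751651e+01,  7.01559708e+00,
        1.01254944e-02, -4.89086165e-05]), 'tcp_pos': array([289.04906758, 609.49010653, 225.72364337]), 'eef_rot': array([ 9.75580616e-01, -2.19640416e-01, -9.88699558e-05,  7.34703522e-04]), 'contact_force': array([ 0.57783471,  0.02404755, -0.52383809]), 'moment': array([0.006538  , 0.02454411, 0.01626374]), 'finger_force': 0.0, 'width': 87.89037020383972}
```

View pics/scene0.png

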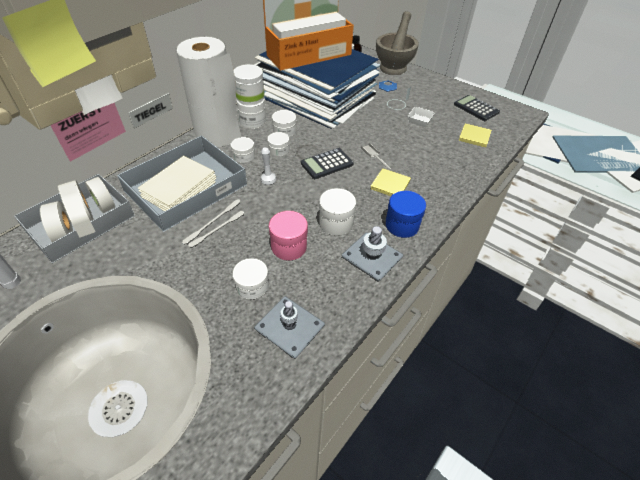

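View pics/top0.png

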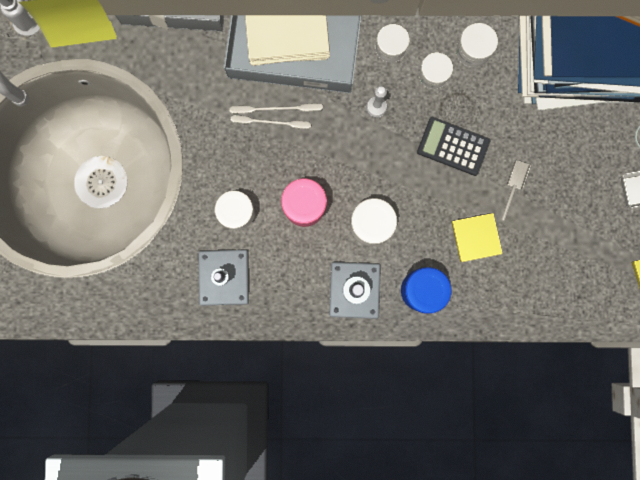

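The top view shows the wide collar's stand at (357,290), with the big white jar behind it at (374,221) and the blue jar at (427,290). In the scene view the collar is near (374,245) and the big jar near (337,212).

```bash
cat > h.py <<'E'
from plant import bot
import numpy as np, cv2
C={n:bot.get_calibration(n) for n in("scene","top")}
def ray(n,u,v):
    c=C[n];V=np.array(c["view"]);d=np.array([(u-c["cx"])/c["fx"],-(v-c["cy"])/c["fy"],-1])
    R=V[:3,:3];return -R.T@V[:3,3],R.T@d
def onz(n,u,v,z):
    o,d=ray(n,u,v);return o+d*(z-o[2])/d[2]
def proj(n,p):
    c=C[n];V=np.array(c["view"]);q=V[:3,:3]@np.asarray(p,float)+V[:3,3]
    return np.array([c["cx"]+c["fx"]*q[0]/-q[2],c["cy"]-c["fy"]*q[1]/-q[2]])
def ring(n,c,r,k=73):
    a=np.linspace(0,2*np.pi,k);return np.array([proj(n,[c[0]+r*np.cos(t),c[1]+r*np.sin(t),c[2]]) for t in a])
def crop(n,im,u0,v0,w,h,s,name,rings=()):
    o=cv2.resize(im[v0:v0+h,u0:u0+w,::-1].copy(),None,fx=s,fy=s,interpolation=cv2.INTER_CUBIC)
    for p,col in rings: cv2.polylines(o,[np.int32(np.round((p-[u0-.0,v0-.0]+.5)*s))],False,col,1)
    cv2.imwrite(name,o)
E
python3 - <<'E'
from h import *
t=bot.camera("top");s=bot.camera("scene")
print("lid",onz("top",374,221,75),"rod",onz("top",357.5,290,88),"scene lid",onz("scene",337,200,75))
g=onz("top",355.5,290,12);print("plate",g)
a=np.hstack([cv2.resize(t[190:330,320:400],None,fx=4,fy=4,interpolation=cv2.INTER_CUBIC),cv2.resize(s[180:280,310:420],None,fx=4.2,fy=4.2,interpolation=cv2.INTER_CUBIC)[:, :]if 0 else np.zeros((560,10,3),np.uint8)])
b=cv2.resize(s[180:285,315:410],None,fx=5,fy=5,interpolation=cv2.INTER_CUBIC)
o=np.zeros((560,800,3),np.uint8);o[:,:320]=a[:,:320];o[:525,325:800]=b
cv2.imwrite("pics/c1.png",o[:,:,::-1])
E
```

```text
lid [ 571.77024516 -426.0158999    75.        ] rod [ 452.76134222 -396.28748087   88.        ] scene lid [ 572.95105735 -422.9765991    75.        ]
plate [ 453.18214098 -398.08398854   12.        ]
```

View pics/c1.png

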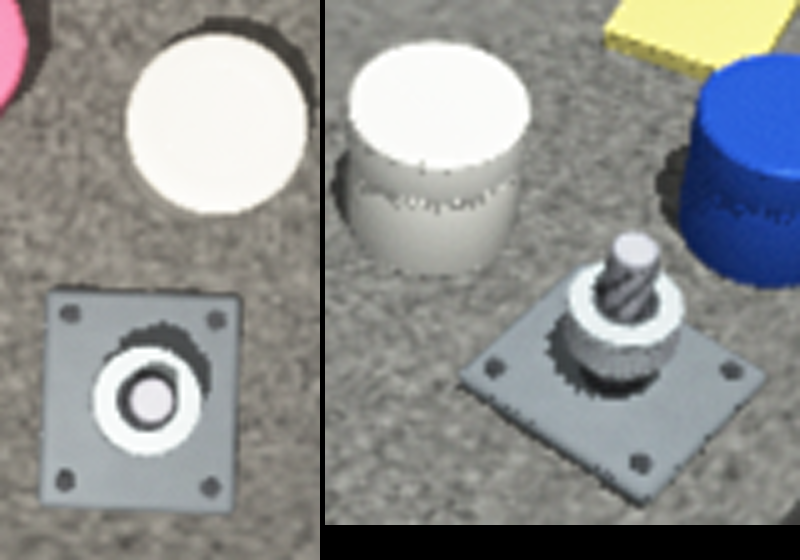

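The crop shows the wide collar's top ring centred near scene pixel (375.2,240.6), the rod top at (377.2,229.6), and the white lid centre at (338,200.8).

Run:
```python
from h import *
for n,uv in(("scene",(377.2,229.6)),("top",(358,290))): print(n,onz(n,*uv,88))
x,y,_=(onz("scene",377.2,229.6,88)+onz("top",358,290,88))/2
for z in(88,75,70,65,60,55,50,45,40,12): print(z,proj("scene",[x,y,z]),proj("top",[x,y,z]))
# collar top ring by mask in scene and top, ellipse
for n,(u0,v0,u1,v1) in(("scene",(355,220,395,265)),("top",(340,272,375,308))):
    im=bot.camera(n)[v0:v1,u0:u1];m=(im.min(2)>185).astype(np.uint8)
    k,l,st,ce=cv2.connectedComponentsWithStats(m)
    for i in range(1,k):
        if st[i,4]>20:
            p=np.argwhere(l==i)[:,::-1]; h=cv2.convexHull(p.astype(np.int32)); e=cv2.fitEllipse(h)if len(h)>5 else 0
            print(n,st[i],ce[i]+[u0,v0],np.add(e[0],[u0,v0]) if e else 0,e[1:] if e else 0)
b=bot
for yaw in np.arange(-180,181,30):
    a=np.radians(yaw);q=[np.cos(a/2),np.sin(a/2),0,0]
    r=[b.solve_ik([x,y,zz],q) for zz in(200,30)]
    print(yaw,[None if i is None else np.round(i,2) for i in r])
```

```text
scene [ 452.08755484 -395.01511507   88.        ]
top [ 452.76451506 -397.13240249   88.        ]
88 [377.35505043 229.22167915] [357.37404023 290.19847935]
75 [376.56248302 233.63080633] [356.83359874 290.23755096]
70 [376.26224974 235.30103237] [356.62925323 290.25232427]
65 [375.96452312 236.95731361] [356.42681937 290.26695937]
60 [375.6692719  238.59982396] [356.22627045 290.2814582 ]
55 [375.37646535 240.22873444] [356.02758025 290.29582265]
50 [375.08607321 241.84421327] [355.83072308 290.31005458]
45 [374.79806575 243.4464259 ] [355.63567366 290.32415582]
40 [374.51241372 245.03553507] [355.44240722 290.33812816]
12 [372.95496814 253.69975162] [354.39194854 290.41407183]
scene [18  6  8  7 43] [376.62790698 229.3255814 ] [376.65287018 229.28505516] ((6.343123912811279, 7.647587299346924), 103.48368835449219)
scene [  9  13  23  16 151] [374.71523179 241.95364238] [374.79634666 240.16001701] ((16.262502670288086, 22.643808364868164), 100.1460952758789)
top [  3   5  27  27 354] [355.8220339  290.79378531] [356.20258141 290.04895973] ((26.553354263305664, 27.14054298400879), 10
[... 844 characters left out ...]
,  1.97]), array([-0.39,  0.43, -0.38,  0.  , -0.76,  1.97])]
30 [array([-0.39,  0.26, -0.2 ,  0.  , -1.12,  2.49]), array([-0.39,  0.43, -0.38,  0.  , -0.76,  2.49])]
60 [array([-0.39,  0.26, -0.2 ,  0.  , -1.12,  3.01]), array([-0.39,  0.43, -0.38,  0.  , -0.76,  3.01])]
90 [array([-0.39,  0.26, -0.2 ,  0.  , -1.12, -2.75]), array([-0.39,  0.43, -0.38,  0.  , -0.76, -2.75])]
120 [array([-0.39,  0.26, -0.2 ,  0.  , -1.12, -2.22]), array([-0.39,  0.43, -0.38, -0.  , -0.76, -2.22])]
150 [array([-0.39,  0.26, -0.2 ,  0.  , -1.12, -1.7 ]), array([-0.39,  0.43, -0.38,  0.  , -0.76, -1.7 ])]
180 [array([-0.39,  0.26, -0.2 ,  0.  , -1.12, -1.18]), array([-0.39,  0.43, -0.38,  0.  , -0.76, -1.18])]
```

```bash
cat >> h.py <<'E'
X,Y=452.4,-396.1
def q(yaw):
    a=np.radians(yaw);return [np.cos(a/2),np.sin(a/2),0,0]
def st(m):
    s=bot.read_state();print(m,round(s["t"],2),np.round(s["tcp_pos"],1),"w",round(s["width"],1),"ff",round(s["finger_force"],1),"F",np.round(s["contact_force"],1),"q6",round(s["joint_pos"][5],2))
def spin(yaw,top,rise):   # grip collar whose top face is at `top`, raise it by `rise`
    z=top-11+4-19
    bot.move_ptp([X,Y,z+100],q(yaw));bot.move_gripper(72);st("above")
    bot.line_to([X,Y,z],120);st("down");bot.move_gripper(30,25);st("grip")
    bot.line_to([X,Y,z+rise],15,ori=q(yaw+np.degrees(rise/16)));st("turned")
    bot.move_gripper(72);st("open");bot.line_to([X,Y,z+rise+90],150);st("up")
E
python3 - <<'E'
from h import *
spin(-170,54.5,20.5)
bot.move_ptp([450,-150,230],q(-100));st("away")
a=[cv2.resize(bot.camera(n)[v:v+105,u:u+95],None,fx=4,fy=4,interpolation=cv2.INTER_CUBIC) for n,u,v in(("scene",315,180),("top",320,200))]
cv2.imwrite("pics/c2.png",np.hstack(a)[:,:,::-1])
E
```

```text
above 4.41 [ 452.4 -396.1  128.5] w 71.9 ff 0.0 F [ 0.3 -0.1  0.7] q6 -1.0
down 5.39 [ 452.9 -396.4   29.2] w 72.4 ff 0.0 F [-0.3 -0.2 -0.2] q6 -1.0
grip 5.93 [ 452.6 -396.4   28.9] w 46.7 ff 25.0 F [-1.  -1.6  2. ] q6 -1.0
turned 7.45 [ 452.9 -396.7   49.3] w 46.7 ff 25.0 F [ 1.1 -4.9 -0. ] q6 0.28
open 8.12 [ 452.4 -396.    49. ] w 71.7 ff 0.0 F [-0.3 -0.1  0.1] q6 0.28
up 8.87 [ 451.9 -395.7  138.2] w 72.0 ff 0.0 F [-0.4  0.3 -0. ] q6 0.28
away 9.89 [ 449.9 -150.4  229.3] w 72.3 ff 0.0 F [-0.4 -0.3  0.4] q6 -0.27
```

View pics/c2.png

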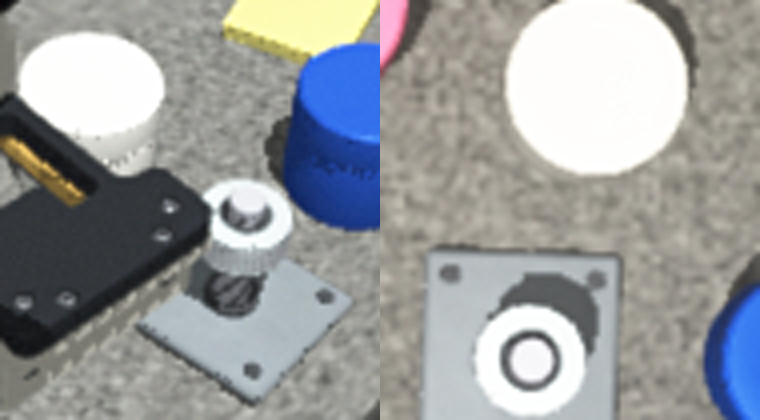

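The collar has risen. Its top ring is now centred near scene pixel (376.5,233.6), which is where z = 75 mm should appear, and the jars have not moved. I'll take one clear measurement with the arm well away.

Run:
```python
from h import *
bot.move_ptp([450,150,260],q(-100));st("away")
im=bot.camera("scene")
m=(im[218:262,355:398].min(2)>185).astype(np.uint8)
k,l,s_,ce=cv2.connectedComponentsWithStats(m)
for i in range(1,k):
    if s_[i,4]>20:
        h=cv2.convexHull(np.argwhere(l==i)[:,::-1].astype(np.int32));e=cv2.fitEllipse(h);print(s_[i],np.add(e[0],[355,218]),e[1:])
o=im[:,:,::-1]; 
r=[(ring("scene",[X,Y,z],24),c) for z,c in((75,(0,0,255)),)]+[(ring("scene",[572,-424.5,75],40.5),(0,200,0))]
crop("scene",im,315,180,95,85,7,"pics/c3.png",r)
```

```text
away 11.15 [450.1 149.2 259.7] w 72.0 ff 0.0 F [ 0.4 -0.2 -0.1] q6 -0.91
[ 10   6  23  19 264] [375.9700737  233.01277351] ((17.8678035736084, 23.711246490478516), 102.56820678710938)
```

View pics/c3.png

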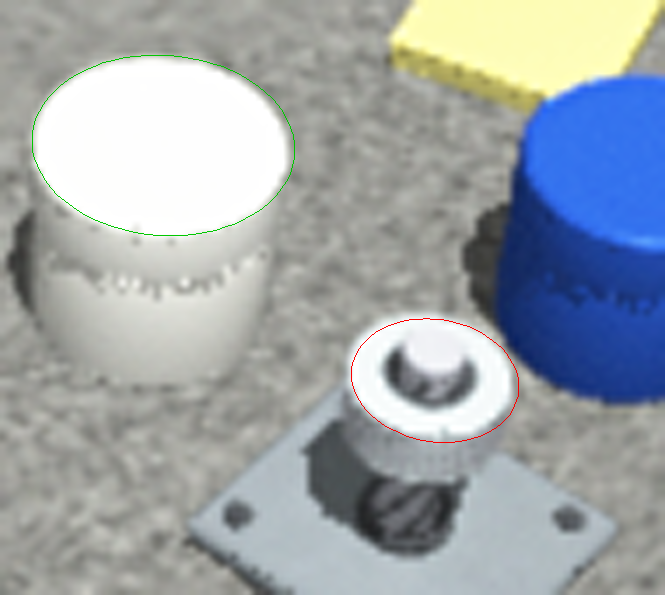

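```bash
python3 -c "
from plant import bot
print(bot.close_job())"
```

```text
the job is handed in; nothing more can be done
None
```

I raised the wide collar by about 20.5 mm and let go. Its top face now measures 75–77 mm high against the 75 mm lid, inside the 6 mm tolerance. I didn't touch the small collar or the jars, and handed the job in at about 11 s of robot time; no verdict came back.

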